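Complete the sauce caddy and lift it for service

TASK

Set the blue pot that stands alone on the counter into the empty recess of the wooden sauce caddy and push it down until it sits flush on the recess floor; don't drop it. Then take the caddy by its handle, lift it, with all four pots in it, about 10 cm clear of the counter, and finish holding it there steady and level; do not put it down or let go. Never tip the caddy on the way, and leave everything else on the counter where it is.

Things in the scene. Friction and masses are not known exactly. Their poses are not given: they have to be found in the camera images.
- caddy: The sauce caddy, standing loose on the counter: a square wooden board 190 x 190 mm and 20 mm thick with four round recesses and an upright handle in the middle; with its four pots about 0.8 kg, and then balanced under the handle. Origin at the centre of the board's underside, z up; the recess centres lie at x = +-58 mm, y = +-58 mm of its frame. Each recess is 60 mm in diameter and 12 mm deep, so its floor is 8 mm and the board's top 20 mm above the origin.
- caddy_grip (a point): Centre of the dark wooden grip of the caddy's handle, 95 mm above the board's underside, on the board's centre line. The grip is a bar 98 mm long along the caddy's y axis, 20 mm wide along its x axis, 22 mm high; flat sides. It sits on two 8 mm steel rods at y = +-43 mm that rise from the board. Axes as the caddy's.
- empty_recess (a point): Centre of the floor of the one recess that has no pot in it (at x = +58 mm, y = +58 mm, z = +8 mm in the caddy's frame). Axes as the caddy's.
- last_pot_mid (a point): Centre (half-way up) of the fourth sauce pot, which stands upright and alone on the counter: an open, straight-sided blue ceramic pot, 56 mm outside diameter, 55 mm high, wall 4 mm, about 0.09 kg; z up. Seated in its recess, this point is 27.5 mm above the recess floor and the pot's rim stands 43 mm above the board's top.
- pot1_mid (a point): Centre (half-way up) of one of the three pots already seated in the caddy, of the same shape and colour as the fourth; z up.
- pot2_mid (a point): Centre (half-way up) of one of the three pots already seated in the caddy, of the same shape and colour as the fourth; z up.
- pot3_mid (a point): Centre (half-way up) of one of the three pots already seated in the caddy, of the same shape and colour as the fourth; z up.
- bowl0: Bystander: wooden bowl, 124 mm across, 42 mm high; origin at its underside in the middle.
- bowl1: Bystander: a second such wooden bowl; origin at its underside in the middle.
- bowl2: Bystander: a third such wooden bowl; origin at its underside in the middle.
- deli_tub: Bystander: clear plastic tub, 114 mm across, 75 mm high; origin at its underside in the middle.
- squeeze_bottle: Bystander: yellow squeeze bottle, 54 mm across, 200 mm high; origin at its underside in the middle.
- pepper_mill: Bystander: dark wooden pepper mill, 58 mm across, 168 mm high; origin at its underside in the middle.
- spatula: Bystander: spatula with a red handle, 260 mm long, lying flat; origin at its underside.
- steel_pan: Bystander: empty steel insert pan, 176 x 108 mm, 100 mm high; origin at its underside in the middle.
Not all that is in view belongs to the job. What is shaped like the part that bears last_pot_mid but orange, pink or yellow is not meant.

How it is judged:
By the outcome, as a careful person would: the job done as asked, in the order asked, and still so for the second after the job is handed in, while the arm keeps its last pose, push and grip.
It also fails if it takes over 64 s, if anything falls off the work surface, if the arm or the gripper's body presses on something with over 40 N, if the wrist force passes 120 N, or if a joint passes its speed limit or range.

ROBOT

A 6-joint arm with a two-finger parallel gripper is mounted at the origin on the work surface. World frame = base frame: x ahead of the robot, y to its left, z up, the work surface at z = 0. Lengths are in m, angles in rad, forces in N, time in s.
With the tool pointing down it reaches from about 0.275 to 0.725 m from the base axis. Payload 5.6 kg.
Tool frame: the origin (TCP) lies at the very end of the fingers, on their centre line; the grasp point (between the pads) lies 19 mm behind it; x points along the fingers, y is the direction in which the jaws open and shut, and the axes are right-handed (so a half turn about x gives the same grasp; the last joint's range is limited). The gripper opens to 85 mm and grips with 20 to 120 N. Pads are 22 mm wide; open, the fingers measure 114 mm over their backs; the gripper's body (76 mm by 85 mm) begins 54 mm behind the grasp point. The pads swing forward as they close: fully open they stand 13 mm farther back than shut.
Start: joints at [1.389, 0.255, 0.108, 0, -1.424, -0.285], TCP at [0.247, 0.491, 0.192] pointing down, gripper open.
Joint ranges: [-2.95, 2.95], [-1.21, 1.97], [-1.09, 1.5], [-2.87, 1.71], [-2.94, -0.07], [-3.05, 3.05]. Speed limits (rad/s): [2.57, 2.57, 3.14, 3.14, 3.14, 3.14].

INTERFACE

Orientations are given as a unit quaternion [x, y, z, w].
In Python, from cell import get_state, snapshot, job_done gives the robot as it stands. The module is installed in compiled form; this text tells all that it offers.
- The arm moves only by the shell command python3 -m jog 'ROWS' [FORCE]. ROWS is JSON, a list that holds one entry, the list of rows, each a list of 7 numbers: the shift along the world's x, y, z normalised to -1 to 1, where 1 is 75 mm, then the turn, a rotation vector about the world's x, y, z normalised to -1 to 1, where 1 is pi/4 rad, then the opening, from -1 (shut) to 1 (fully open), so that 0 is half open. In form: [[[tx, ty, tz, ax, ay, az, jaw], ...]]. A call has 1 to 12 rows; each row shifts and turns the commanded pose from where the row before left it; what a row does not reach is not made up. A row lasts 1/10 s, in which the tool goes at most 50 mm and 8.59 degrees, less where a joint would pass 70% of its speed; a pose out of reach is approached as far as the arm can. A call with a number of a shift or a turn outside -1 to 1 is refused whole. A call with a gripper value outside its range is refused whole. The fingers move at their own pace and stop on an object; FORCE is the grip in N (left out, the last holds). Time passes only in rows, so rows that do not move let the fingers close. It gives the time, the measured TCP pose, the force and the opening at its end, in the units of the state.
- get_state(): the state, without advancing time (a new reading comes with each control period).
- snapshot(name): name is "side" or "top" or "wrist"; returns a dict with "color" (384x512x3 uint8, red, green, blue), "z_map" (384x512 float32, m along the optical axis (not along the pixel's ray), 0 where there is no reading), "camera_matrix" (3x3 intrinsics, pixels), "cam_to_world" (4x4, takes a point from camera to world coordinates); the wrist camera has in their place "mount" (4x4, takes a point from camera to tool coordinates, whose origin is the TCP and whose axes are the tool frame's). Camera axes: x right, y up, looking along -z (the intrinsics and any distortion apply to the point x, -y, -z); pixel columns grow to the right and rows downward; lengths in m; the calibration is good to about 2 mm. A picture is of the moment at which its call begins: read the wrist's pose just before it.
- job_done(): hands the job in, once; it reports no verdict.
The state is a dict: "time": time; "joint_positions": joint angles; "joint_velocities": joint speeds; "tau": joint torques, N m; "position": TCP position; "eef_rot": TCP orientation; "force": force on the tool from outside, world axes, zero at the start; "moment": the same for the moment, N m; "grip_width": opening from 0.0 (shut) to 1.0 (fully open).
Only numpy, scipy, OpenCV 4.12 (cv2) and the standard library are available. Lean on these libraries where they do the work, as an engineer would, in place of code of your own. Each camera call takes 0.05 s, during which the arm holds its last target. There are 200 camera calls.

## Working session

There is one attempt and no reset: what is moved stays moved. The work goes in short steps, Python scripts to look and compute and a shell command to move; the robot and the scene stay as the last step left them, time stands still between calls to the robot, and variables do not carry over. Pictures are saved under pics/ and viewed, about 8 in all and at most 12, crops included, and the job is handed in when it is done.

```bash
mkdir -p pics; cat > h.py <<'E'
import numpy as np, cv2
from cell import get_state, snapshot, job_done
from scipy.spatial.transform import Rotation as R
def cam(name):
    s=get_state(); d=snapshot(name)
    if 'mount' in d:
        T=np.eye(4);T[:3,:3]=R.from_quat(s['eef_rot']).as_matrix();T[:3,3]=s['position'];d['cam_to_world']=T@d['mount']
    np.savez('/tmp/%s.npz'%name,**d); return d
def load(n): return dict(np.load('/tmp/%s.npz'%n))
def cloud(d):
    K=d['camera_matrix'];z=d['z_map'];v,u=np.mgrid[:z.shape[0],:z.shape[1]]
    p=np.stack([(u-K[0,2])/K[0,0]*z,-(v-K[1,2])/K[1,1]*z,-z],-1)
    T=d['cam_to_world'];return p@T[:3,:3].T+T[:3,3]
def save(d,f,crop=None,k=1):
    c=d['color'][...,::-1]
    if crop: c=c[crop[1]:crop[3],crop[0]:crop[2]]
    cv2.imwrite('pics/'+f,cv2.resize(c,None,fx=k,fy=k,interpolation=cv2.INTER_CUBIC))
E
python3 - <<'E'
from h import *
s=get_state();print({k:np.round(v,3).tolist() for k,v in s.items()})
a=cam('top');b=cam('side')
for d in(a,b):print(d['camera_matrix'],d['cam_to_world'].round(3),[k for k in d])
save(a,'top.png',None,1.5);save(b,'side.png',None,1.5)
E
```

```text
{'time': 0.0, 'joint_positions': [1.389, 0.256, 0.107, -0.0, -1.424, -0.285], 'joint_velocities': [-0.0, -0.001, -0.001, 0.0, -0.0, -0.0], 'tau': [0.0, -38.663, 23.794, 5.365, -0.006, 0.0], 'position': [0.247, 0.491, 0.191], 'eef_rot': [-0.688, 0.164, 0.688, 0.163], 'force': [-0.14, -0.035, 0.14], 'moment': [0.049, -0.018, 0.025], 'grip_width': 1.0}
[[442.48596599   0.         248.41576821]
 [  0.         442.48596599 189.3713189 ]
 [  0.           0.           1.        ]] [[-0.014  0.999 -0.051  0.498]
 [-1.    -0.013  0.023  0.013]
 [ 0.022  0.051  0.998  1.369]
 [ 0.     0.     0.     1.   ]] ['color', 'z_map', 'camera_matrix', 'cam_to_world']
[[483.05701308   0.         260.88419436]
 [  0.         483.05701308 187.48056664]
 [  0.           0.           1.        ]] [[ 0.845  0.357 -0.397 -0.042]
 [-0.534  0.544 -0.647 -0.991]
 [-0.015  0.759  0.651  1.105]
 [ 0.     0.     0.     1.   ]] ['color', 'z_map', 'camera_matrix', 'cam_to_world']
```

View pics/top.png

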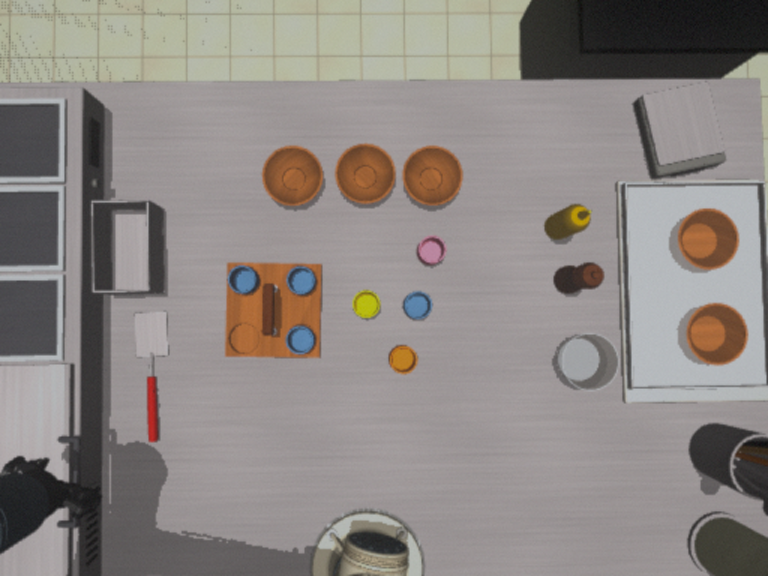

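View pics/side.png

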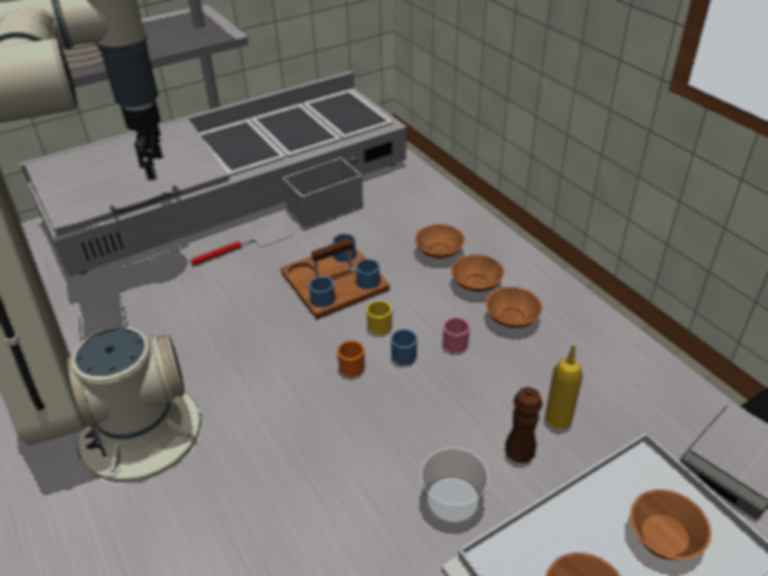

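Top view: 1.5x picture. Blue things are (243,280), (301,281) and (301,340), all in the caddy, and (417,306), which stands alone. The look-alikes are yellow (366,304), pink (431,250) and orange (402,359). I choose (417,306). The empty recess is at (243,338). The handle runs along the image vertical (world x), so the caddy yaw is about +90°.

```bash
python3 - <<'E'
from h import *
for n in('top','side'):
    d=load(n);P=cloud(d);hsv=cv2.cvtColor(d['color'],cv2.COLOR_RGB2HSV)
    ok=(d['z_map']>0)
    m=(ok&(hsv[...,0]>95)&(hsv[...,0]<125)&(hsv[...,1]>90)&(P[...,2]>-.02)&(P[...,2]<.12)).astype(np.uint8)
    k,l,st,c=cv2.connectedComponentsWithStats(m)
    print(n)
    for i in range(1,k):
        if st[i,4]<60: continue
        q=P[l==i];zt=np.percentile(q[:,2],95);r=q[q[:,2]>zt-.012]
        (x,y),rad=cv2.minEnclosingCircle(r[:,:2].astype(np.float32))
        print(c[i].round(),'ztop',zt.round(4),'ctr',round(x,4),round(y,4),'r',round(rad,4))
    # counter level, caddy board
    ctr=(np.abs(P[...,0]-.45)<.06)&(np.abs(P[...,1]+.2)<.1)
    print('counter',np.median(P[ctr&ok][:,2]))
    b=ok&(hsv[...,0]<15)&(hsv[...,1]>100)&(P[...,2]>.005)&(P[...,2]<.03)&(P[...,1]>.07)&(P[...,1]<.45)&(P[...,0]>.3)&(P[...,0]<.62)
    q=P[b][:,:2].astype(np.float32);print('board',cv2.minAreaRect(q),np.median(P[b][:,2]))
    g=ok&(P[...,2]>.085)&(P[...,2]<.125)&(P[...,1]>.12)&(P[...,1]<.4)&(P[...,0]>.3)&(P[...,0]<.62)
    q=P[g];print('grip',len(q),cv2.minAreaRect(q[:,:2].astype(np.float32)),np.percentile(q[:,2],90) if len(q) else 0)
save(load('top'),'c.png',(140,150,300,260),4)
E
```

```text
top
[163. 186.] ztop 0.0656 ctr 0.5778 0.2369 r 0.0252
[202. 187.] ztop 0.0663 ctr 0.5742 0.1238 r 0.0255
[278. 203.] ztop 0.0581 ctr 0.5232 -0.1051 r 0.0265
[201. 226.] ztop 0.0658 ctr 0.459 0.1268 r 0.0264
counter 0.001145011460669365
board ((0.48584163188934326, 0.27403807640075684), (0.24156519770622253, 0.4319262206554413), 20.47113037109375) 0.020863550822330934
grip 273 ((0.5180698037147522, 0.18380552530288696), (0.020582228899002075, 0.09714264422655106), 89.88630676269531) 0.10974208795487957
side
[245. 182.] ztop 0.0616 ctr 0.5761 0.1219 r 0.0297
[214. 194.] ztop 0.061 ctr 0.455 0.1267 r 0.0326
[269. 231.] ztop 0.0528 ctr 0.5238 -0.1108 r 0.0289
counter -7.43822982622877e-05
board ((0.47698700428009033, 0.2658247947692871), (0.2281947135925293, 0.4294776916503906), 20.111452102661133) 0.018210890867668583
grip 212 ((0.5254065990447998, 0.2824614346027374), (0.2358304113149643, 0.09860961139202118), 86.08246612548828) 0.10688242480459668
```

View pics/c.png

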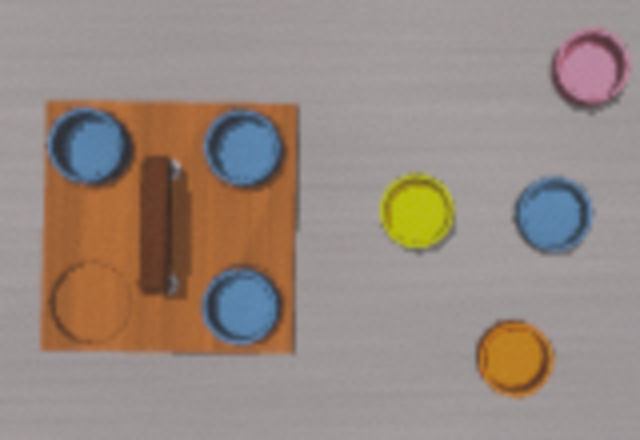

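Crop: the lone blue pot is at (553,214), clearly blue among yellow, pink and orange. The recess is at (91,302) and empty. Caddy yaw is about 88.4°, centre about (0.518, 0.182), recess about (0.462, 0.240), pot about (0.523, -0.107).

```bash
cat >> h.py <<'E'
def plan(x,y,z,jawdeg):
    s=get_state();r=R.from_quat(s['eef_rot']);p=np.array(s['position'])
    a=np.deg2rad(jawdeg);out=[]
    for k in(0,np.pi):
        Y=np.array([np.cos(a+k),np.sin(a+k),0]);X=np.array([0,0,-1.]);T=np.stack([X,Y,np.cross(X,Y)],1)
        rv=(R.from_matrix(T)*r.inv()).as_rotvec();out.append((rv/(np.pi/4)).round(3))
    print('t',s['time'],'pos',p.round(4),'w',round(s['grip_width'],3),'q6',round(s['joint_positions'][5],2),'F',np.round(s['force'],1),'jawdir',np.rad2deg(np.arctan2(*r.as_matrix()[[1,0],1])).round(2),'fingers',r.as_matrix()[:,0].round(3))
    print(' shift/75mm',((np.array([x,y,z])-p)/.075).round(3),'turn units',out[0],'or',out[1])
E
python3 -c "
from h import *
plan(.523,-.107,.15,-1.6);plan(.523,-.107,.15,88.4)"
```

```text
t 0.1 pos [0.2473 0.4907 0.1909] w 1.0 q6 -0.28 F [ 0.   0.2 -0.3] jawdir -116.75 fingers [-0.001 -0.002 -1.   ]
 shift/75mm [ 3.677 -7.97  -0.545] turn units [2.000e-03 2.000e-03 2.559e+00] or [ 1.000e-03 -2.000e-03 -1.441e+00]
t 0.1 pos [0.2473 0.4907 0.1909] w 1.0 q6 -0.28 F [ 0.   0.2 -0.3] jawdir -116.75 fingers [-0.001 -0.002 -1.   ]
 shift/75mm [ 3.677 -7.97  -0.545] turn units [-1.000e-03 -3.000e-03 -3.441e+00] or [ 0.002 -0.     0.559]
```

```bash
python3 -m jog '[[[0.18,-0.39,0,0,0,-0.07,1],[0.18,-0.39,0,0,0,-0.07,1],[0.18,-0.39,0,0,0,-0.07,1],[0.18,-0.39,0,0,0,-0.07,1],[0.18,-0.39,0,0,0,-0.07,1],[0.18,-0.39,0,0,0,-0.07,1],[0.18,-0.39,0,0,0,-0.07,1],[0.18,-0.39,0,0,0,-0.07,1],[0.18,-0.39,0,0,0,-0.07,1],[0.18,-0.39,0,0,0,-0.07,1]]]'
python3 -m jog '[[[0.18,-0.39,0,0,0,-0.07,1],[0.18,-0.39,0,0,0,-0.07,1],[0.18,-0.39,0,0,0,-0.07,1],[0.18,-0.39,0,0,0,-0.07,1],[0.18,-0.39,0,0,0,-0.07,1],[0.18,-0.39,0,0,0,-0.07,1],[0.18,-0.39,0,0,0,-0.07,1],[0.18,-0.39,0,0,0,-0.07,1],[0.18,-0.39,0,0,0,-0.07,1],[0.18,-0.39,0,0,0,-0.07,1],[0,0,0,0,0,0,1],[0,0,0,0,0,0,1]]]'
python3 - <<'E'
from h import *
plan(.523,-.107,.15,178.4)
d=cam('wrist');save(d,'w1.png',None,1.5);print(d['camera_matrix'],d['mount'].round(3))
P=cloud(d);hsv=cv2.cvtColor(d['color'],cv2.COLOR_RGB2HSV)
m=((d['z_map']>0)&(hsv[...,0]>95)&(hsv[...,0]<125)&(hsv[...,1]>90)).astype(np.uint8)
k,l,st,c=cv2.connectedComponentsWithStats(m)
for i in range(1,k):
    if st[i,4]<200: continue
    q=P[l==i];zt=np.percentile(q[:,2],95);r=q[(q[:,2]>zt-.01)]
    print(c[i],st[i],zt,cv2.minEnclosingCircle(r[:,:2].astype(np.float32)))
E
```

```text
time: 1.1
position: [0.3825, 0.1973, 0.1914]
eef_rot: [-0.617, 0.345, 0.617, 0.345]
force: [1.2, 1.0, -1.0]
grip_width: 1.0
time: 2.3
position: [0.5172, -0.0942, 0.1909]
eef_rot: [-0.5, 0.5, 0.501, 0.499]
force: [0.3, 0.5, 0.7]
grip_width: 1.0
t 2.3 pos [ 0.5172 -0.0942  0.1909] w 1.0 q6 -0.11 F [0.3 0.5 0.7] jawdir -179.81 fingers [-0.002  0.    -1.   ]
 shift/75mm [ 0.078 -0.17  -0.546] turn units [-0.    -0.002 -0.04 ] or [ 3.00e-03 -1.00e-03  3.96e+00]
[[312.19224313   0.         256.68973496]
 [  0.         312.19224313 197.15485427]
 [  0.           0.           1.        ]] [[-0.     0.294 -0.956 -0.182]
 [ 1.     0.001 -0.     0.001]
 [ 0.001 -0.956 -0.294 -0.075]
 [ 0.     0.     0.     1.   ]]
[248.78226858 161.11734029] [ 223  133   52   56 2301] 0.054859249725211334 ((0.5241762399673462, -0.10775734484195709), 0.027584662660956383)
[208.59443458 332.41444642] [ 185  309   47   53 1689] 0.06256952542590445 ((0.5622251033782959, 0.018742859363555908), 0.1275392472743988)
[300.6988342  332.75388601] [ 278  311   47   49 1544] 0.06261656954073659 ((0.47439831495285034, 0.017835553735494614), 0.12778688967227936)
```

View pics/w1.png

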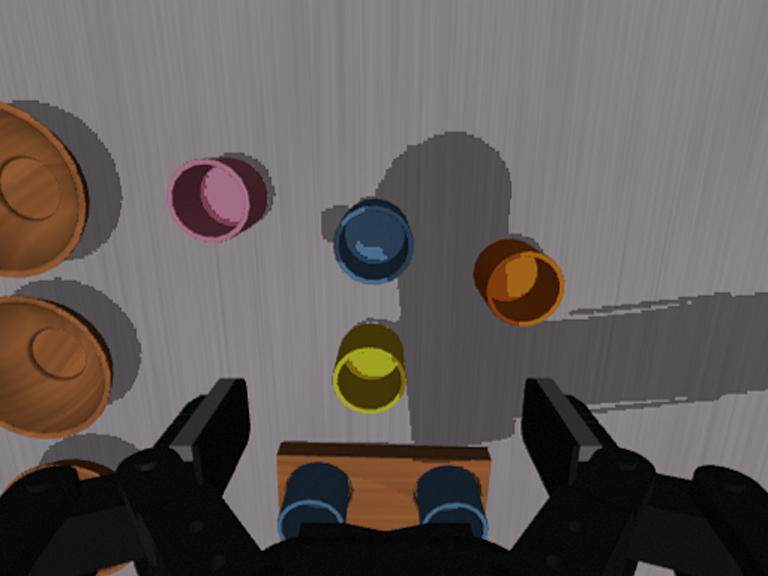

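The lone pot is at (373,241) in the wrist view, which puts it at (0.524, -0.1075), rim at 55 mm. The fingers' sides (world x) are free, so I descend.

```bash
python3 -m jog '[[[0.09,-0.178,0,0,0,-0.04,1],[0,0,-0.3,0,0,0,1],[0,0,-0.3,0,0,0,1],[0,0,-0.3,0,0,0,1],[0,0,-0.3,0,0,0,1],[0,0,-0.3,0,0,0,1],[0,0,-0.3,0,0,0,1],[0,0,-0.3,0,0,0,1],[0,0,-0.2,0,0,0,1],[0,0,0,0,0,0,1],[0,0,0,0,0,0,1]]]'
python3 -c "
from h import *
plan(.524,-.1075,.018,178.4)"
```

```text
time: 3.45
position: [0.5247, -0.1071, 0.0198]
eef_rot: [-0.494, 0.507, 0.493, 0.507]
force: [0.4, -0.2, 1.5]
grip_width: 1.0
t 3.45 pos [ 0.5247 -0.1071  0.0198] w 1.0 q6 -0.12 F [ 0.4 -0.2  1.5] jawdir 178.49 fingers [ 0. -0. -1.]
 shift/75mm [-0.009 -0.005 -0.024] turn units [ 0.001  0.001 -0.002] or [-1.000e-03  1.000e-03  3.998e+00]
```

```bash
python3 -m jog '[[[0,0,0,0,0,0,-1],[0,0,0,0,0,0,-1],[0,0,0,0,0,0,-1],[0,0,0,0,0,0,-1],[0,0,0,0,0,0,-1],[0,0,0,0,0,0,-1],[0,0,0,0,0,0,-1],[0,0,0,0,0,0,-1]]]' 30
python3 -m jog '[[[0,0,0.2,0,0,0,-1],[0,0,0.3,0,0,0,-1],[0,0,0.3,0,0,0,-1],[0,0,0.3,0,0,0,-1],[0,0,0.4,0,0,0,-1],[0,0,0.4,0,0,0,-1],[0,0,0.4,0,0,0,-1],[0,0,0,0,0,0,-1]]]'
python3 - <<'E'
from h import *
plan(.4626,.24,.19,178.4)
a=cam('wrist');save(a,'w2.png',None,1.5)
P=cloud(a);hsv=cv2.cvtColor(a['color'],cv2.COLOR_RGB2HSV)
m=((a['z_map']>0)&(hsv[...,0]>95)&(hsv[...,0]<125)&(hsv[...,1]>90)).astype(np.uint8)
k,l,st,c=cv2.connectedComponentsWithStats(m)
for i in range(1,k):
    if st[i,4]<150: continue
    q=P[l==i];zt=np.percentile(q[:,2],95);r=q[(q[:,2]>zt-.01)]
    print(c[i],st[i],zt,cv2.minEnclosingCircle(r[:,:2].astype(np.float32)),q[:,2].min())
E
```

```text
time: 4.25
position: [0.5242, -0.1072, 0.0192]
eef_rot: [-0.493, 0.507, 0.493, 0.507]
force: [0.0, 0.5, -0.1]
grip_width: 0.001
time: 5.05
position: [0.5267, -0.1077, 0.1964]
eef_rot: [-0.496, 0.505, 0.491, 0.509]
force: [-0.5, -0.1, 0.2]
grip_width: 0.004
t 5.05 pos [ 0.5267 -0.1077  0.1964] w 0.004 q6 -0.12 F [-0.5 -0.1  0.2] jawdir 178.47 fingers [ 0.009 -0.001 -1.   ]
 shift/75mm [-0.855  4.637 -0.086] turn units [ 0.001  0.011 -0.002] or [-1.700e-02  2.000e-03  3.998e+00]
[259.10895993 172.1341738 ] [ 234  144   51   56 2221] 0.05483593855759239 ((0.5240986347198486, -0.10765936970710754), 0.027679501101374626) -0.00030386511717073184
```

View pics/w2.png

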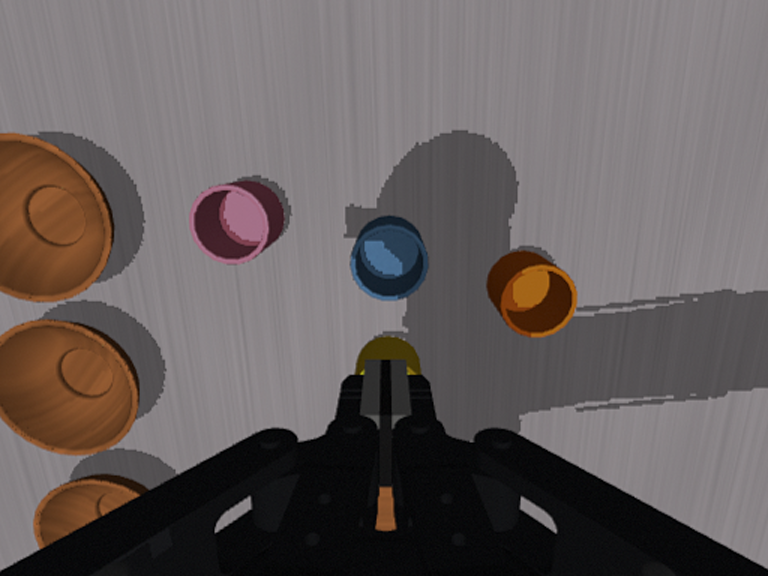

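The grip was empty. The pot is untouched at (389,260) and the shut fingertips appear at (385,360). I projected the reported TCP to about row 339, so the fingertips seem to end short of it. I'll measure where the fingertips really are before retrying.

```bash
python3 - <<'E'
from h import *
s=get_state();p=np.array(s['position']);M=R.from_quat(s['eef_rot']).as_matrix()
a=load('wrist');b=cam('side');c=cam('top')
pos=p
for n,d in(('wrist',a),('side',b),('top',c)):
    P=cloud(d);Q=(P-pos)@M
    m=(d['z_map']>0)&(np.abs(Q[...,1])<.03)&(np.abs(Q[...,2])<.03)&(Q[...,0]>-.12)&(Q[...,0]<.03)
    q=Q[m];print(n,m.sum())
    if len(q):
        print(' tool x max pctl',np.percentile(q[:,0],[50,90,98,100]).round(4))
        t=q[q[:,0]>q[:,0].max()-.015];print(' tip y',t[:,1].min().round(4),t[:,1].max().round(4),'z',t[:,2].min().round(4),t[:,2].max().round(4))
K=b['camera_matrix'];T=np.linalg.inv(b['cam_to_world']);pc=T@np.r_[p,1]
u=K[0,0]*pc[0]/-pc[2]+K[0,2];v=K[1,2]-K[1,1]*pc[1]/-pc[2];print('TCP px side',u,v, 'q',np.round(s['joint_positions'],4).tolist(),s['position'])
x0=int(u)-65;y0=max(0,int(v)-70);print(x0,y0)
save(b,'s2.png',(x0,y0,x0+130,y0+110),5)
E
```

```text
wrist 14234
 tool x max pctl [-0.0977 -0.0699 -0.0526 -0.0446]
 tip y -0.0133 0.014 z -0.0123 -0.0067
side 286
 tool x max pctl [-0.0893 -0.0532 -0.045  -0.0388]
 tip y -0.0132 0.0138 z -0.0141 0.0055
top 0
TCP px side 268.39055049631986 190.38070188452363 q [0.091, 0.2237, 0.0723, 0.0004, -1.4147, -0.118] [ 0.52555137 -0.1072243   0.19386331]
203 120
```

View pics/s2.png

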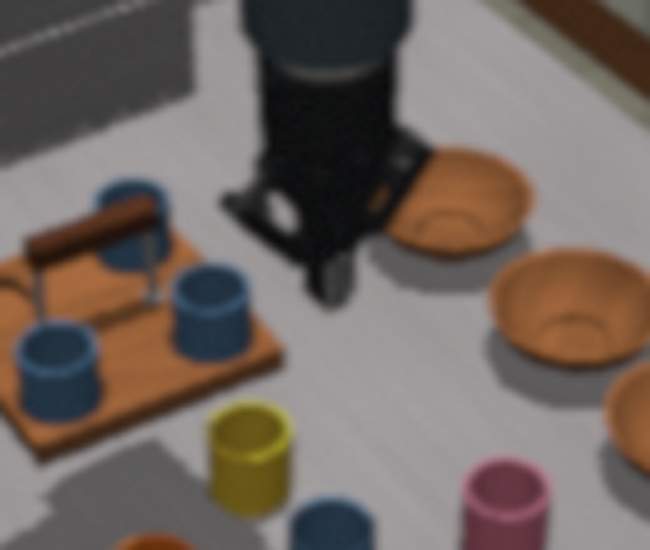

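The side crop shows the shut fingertips at (330,305) instead of the projected TCP (327,352). Depth from both cameras agrees: the fingertips end about 40 mm short of the reported TCP, laterally on the axis. So the first try closed above the rim. I'll command z 40 mm lower, and watch the force.

```bash
python3 -m jog '[[[-0.02,0,0,0,0,0,1],[0,0,0,0,0,0,1],[0,0,0,0,0,0,1],[0,0,0,0,0,0,1],[0,0,0,0,0,0,1],[0,0,0,0,0,0,1],[0,0,-0.3,0,0,0,1],[0,0,-0.3,0,0,0,1],[0,0,-0.3,0,0,0,1],[0,0,-0.3,0,0,0,1],[0,0,0,0,0,0,1],[0,0,0,0,0,0,1]]]'
python3 - <<'E'
from h import *
s=get_state();p=np.array(s['position']);M=R.from_quat(s['eef_rot']).as_matrix()
plan(.524,-.1075,-.022,178.4)
d=cam('wrist');P=cloud(d);Q=(P-p)@M
for sg in(-1,1):
    m=(d['z_map']>0)&(Q[...,1]*sg<.065)&(Q[...,1]*sg>.035)&(np.abs(Q[...,2])<.03)&(Q[...,0]>-.12)&(Q[...,0]<.03)
    q=Q[m];t=q[q[:,0]>q[:,0].max()-.015];print(q[:,0].max(),t.min(0),t.max(0))
E
```

```text
time: 6.4
position: [0.5229, -0.1074, 0.1023]
eef_rot: [-0.493, 0.507, 0.493, 0.506]
force: [1.1, -1.0, 0.9]
grip_width: 1.003
t 6.4 pos [ 0.5229 -0.1074  0.1023] w 1.003 q6 -0.12 F [ 1.1 -1.   0.9] jawdir 178.47 fingers [-0.    -0.001 -1.   ]
 shift/75mm [ 1.400e-02 -1.000e-03 -1.657e+00] turn units [ 0.001 -0.    -0.002] or [0.000e+00 1.000e-03 3.998e+00]
-0.05185547307837797 [-0.06683326 -0.05517975 -0.01195375] [-0.05185547 -0.0409393   0.01212514]
-0.052050057062215785 [-0.06704785  0.04331668 -0.01215684] [-0.05205006  0.05758996  0.01096806]
```

```bash
python3 -m jog '[[[0.014,0,-0.3,0,0,0,1],[0,0,-0.3,0,0,0,1],[0,0,-0.3,0,0,0,1],[0,0,-0.3,0,0,0,1],[0,0,-0.25,0,0,0,1],[0,0,-0.2,0,0,0,1],[0,0,0,0,0,0,1],[0,0,0,0,0,0,1]]]'
python3 -m jog '[[[0,0,0,0,0,0,-1],[0,0,0,0,0,0,-1],[0,0,0,0,0,0,-1],[0,0,0,0,0,0,-1],[0,0,0,0,0,0,-1],[0,0,0,0,0,0,-1],[0,0,0,0,0,0,-1],[0,0,0,0,0,0,-1]]]' 30
```

```text
time: 7.25
position: [0.525, -0.1073, -0.0207]
eef_rot: [-0.494, 0.506, 0.493, 0.507]
force: [-0.4, 0.0, 1.0]
grip_width: 0.999
time: 8.05
position: [0.5249, -0.1072, -0.0207]
eef_rot: [-0.494, 0.506, 0.493, 0.507]
force: [-0.0, -0.0, 6.1]
grip_width: 0.633
```

The opening of 0.633 fits the pot, so it is held. I lift it and carry it towards the recess.

```bash
python3 -m jog '[[[0,0,0.15,0,0,0,-1],[0,0,0.25,0,0,0,-1],[0,0,0.3,0,0,0,-1],[0,0,0.3,0,0,0,-1],[0,0,0.3,0,0,0,-1],[0,0,0.3,0,0,0,-1],[0,0,0.3,0,0,0,-1],[0,0,0,0,0,0,-1],[0,0,0,0,0,0,-1]]]'
python3 - <<'E'
from h import *
plan(.4626,.24,.13,178.4)
a=cam('wrist')
P=cloud(a);hsv=cv2.cvtColor(a['color'],cv2.COLOR_RGB2HSV)
m=((a['z_map']>0)&(hsv[...,0]>95)&(hsv[...,0]<125)&(hsv[...,1]>90)).astype(np.uint8)
k,l,st,c=cv2.connectedComponentsWithStats(m)
for i in range(1,k):
    if st[i,4]<150: continue
    q=P[l==i];zt=np.percentile(q[:,2],95);r=q[(q[:,2]>zt-.01)]
    print(c[i],st[i],zt,cv2.minEnclosingCircle(r[:,:2].astype(np.float32)),q[:,2].min())
E
```

```text
time: 8.95
position: [0.5238, -0.107, 0.121]
eef_rot: [-0.493, 0.506, 0.493, 0.507]
force: [0.5, 0.2, -1.6]
grip_width: 0.634
t 8.95 pos [ 0.5238 -0.107   0.121 ] w 0.634 q6 -0.12 F [ 0.5  0.2 -1.6] jawdir 178.44 fingers [ 0.001  0.001 -1.   ]
 shift/75mm [-0.816  4.627  0.12 ] turn units [-0.001  0.001 -0.001] or [-2.000e-03 -1.000e-03  3.999e+00]
[257.00765596 277.82552784] [  188   195   139   160 16719] 0.19634656696693092 ((0.521827757358551, -0.10747043788433075), 0.02856443263590336) 0.1437557973666975
```

```bash
python3 -m jog '[[[-0.068,0.386,0.03,0,0,0,-1],[-0.068,0.386,0.03,0,0,0,-1],[-0.068,0.386,0.03,0,0,0,-1],[-0.068,0.386,0.03,0,0,0,-1],[-0.068,0.386,0,0,0,0,-1],[-0.068,0.386,0,0,0,0,-1],[-0.068,0.386,0,0,0,0,-1],[-0.068,0.386,0,0,0,0,-1],[-0.068,0.386,0,0,0,0,-1],[-0.068,0.386,0,0,0,0,-1],[-0.068,0.386,0,0,0,0,-1],[-0.068,0.386,0,0,0,0,-1]]]'
python3 -m jog '[[[0,0,0,0,0,0,-1],[0,0,0,0,0,0,-1],[0,0,0,0,0,0,-1]]]'
python3 - <<'E'
from h import *
plan(.4626,.24,.13,178.4)
a=cam('wrist');save(a,'w3.png',None,1.5);cam('side')
P=cloud(a);hsv=cv2.cvtColor(a['color'],cv2.COLOR_RGB2HSV)
m=((a['z_map']>0)&(hsv[...,0]>95)&(hsv[...,0]<125)&(hsv[...,1]>90)&(P[...,2]<.3)).astype(np.uint8)
k,l,st,c=cv2.connectedComponentsWithStats(m)
for i in range(1,k):
    if st[i,4]<150: continue
    q=P[l==i];zt=np.percentile(q[:,2],95);r=q[(q[:,2]>zt-.01)]
    print(c[i],st[i],zt,cv2.minEnclosingCircle(r[:,:2].astype(np.float32)),q[:,2].min())
E
```

```text
time: 10.2
position: [0.4615, 0.2409, 0.1283]
eef_rot: [-0.493, 0.508, 0.493, 0.506]
force: [1.3, -0.5, -1.0]
grip_width: 0.636
time: 10.5
position: [0.4623, 0.2394, 0.1289]
eef_rot: [-0.493, 0.507, 0.493, 0.506]
force: [0.5, -0.5, -0.8]
grip_width: 0.635
t 10.5 pos [0.4623 0.2394 0.1289] w 0.635 q6 -0.81 F [ 0.5 -0.5 -0.8] jawdir 178.43 fingers [-0.001 -0.001 -1.   ]
 shift/75mm [0.004 0.008 0.015] turn units [ 0.001 -0.001 -0.001] or [2.000e-03 2.000e-03 3.999e+00]
[255.62919293  46.83045334] [ 218    5   76   85 4919] 0.06295467541854109 ((0.45837774872779846, 0.12734825909137726), 0.027824800461530685) 0.009963298503257723
[103.2329118   50.08003842] [  56    6   98   85 6247] 0.062754927601382 ((0.5758610367774963, 0.1250375211238861), 0.02816135436296463) 0.009145339365113692
[123.20163302 192.7886142 ] [  82  158   83   72 4409] 0.06269584261433557 ((0.5786755084991455, 0.23884615302085876), 0.027952566742897034) 0.010423318034499973
[256.98284137 277.77639789] [  188   195   139   160 16668] 0.20417999893149574 ((0.4605571925640106, 0.23866334557533264), 0.02851712889969349) 0.15183994820498778
```

View pics/w3.png

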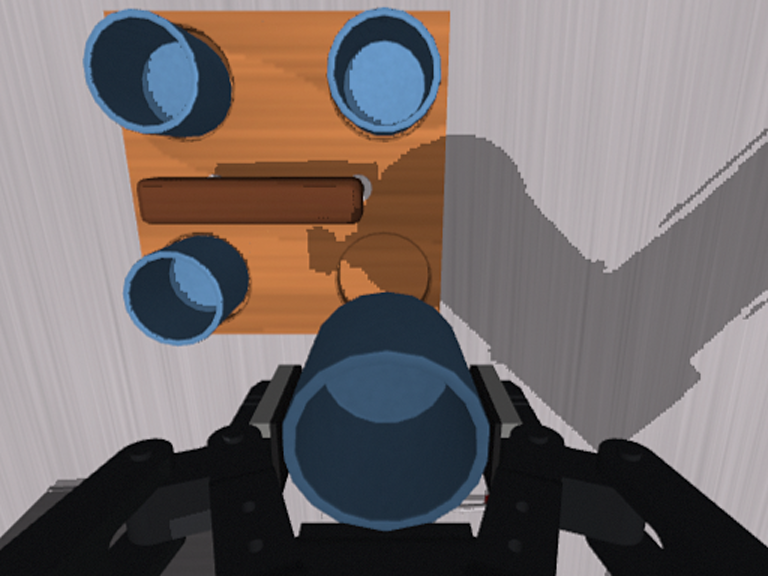

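The wrist view shows the held pot upright, its rim around (386,440). The recess rim's arc beyond it has its top at (384,232), left (338,275) and right (431,272). The three seated pots are clear. Next I intersect the arc with the board plane.

```bash
python3 - <<'E'
from h import *
d=load('wrist');K=d['camera_matrix'];T=d['cam_to_world']
def ray(u,v,z):
    r=T[:3,:3]@np.array([(u-K[0,2])/K[0,0],-(v-K[1,2])/K[1,1],-1]);o=T[:3,3];return (o+r*(z-o[2])/r[2])[:2]
# pts on the recess edge via image pixels
pts=np.array([ray(u/1.5,v/1.5,.02) for u,v in[(384,232),(338,275),(431,272),(350,247),(418,246)]])
from scipy.optimize import least_squares
print(pts.round(4),least_squares(lambda c:np.hypot(*(pts-c).T)-.03,[.461,.241]).x)
P=cloud(d);g=(P[...,2]>.098)&(P[...,2]<.115)&(P[...,1]<.21)&(P[...,1]>.15)
print(cv2.minAreaRect(P[g][:,:2].astype(np.float32)),np.percentile(P[g][:,2],95))
E
```

```text
[[0.4606 0.2118]
 [0.4909 0.2386]
 [0.4314 0.2383]
 [0.4823 0.2207]
 [0.4395 0.2213]] [0.46112072 0.24193023]
((0.5183308720588684, 0.1833123117685318), (0.019629452377557755, 0.09714891761541367), 88.3946762084961) 0.10640691570814455
```

```bash
python3 -m jog '[[[0.011,0.04,0,0,0,0,-1],[0,0,-0.25,0,0,0,-1],[0,0,-0.25,0,0,0,-1],[0,0,-0.25,0,0,0,-1],[0,0,-0.25,0,0,0,-1],[0,0,-0.2,0,0,0,-1],[0,0,-0.2,0,0,0,-1],[0,0,-0.15,0,0,0,-1],[0,0,-0.05,0,0,0,-1],[0,0,0,0,0,0,-1],[0,0,0,0,0,0,-1],[0,0,0,0,0,0,-1]]]'
python3 - <<'E'
from h import *
plan(.4618,.2425,-.0125,178.4)
a=cam('wrist');save(a,'w4.png',None,1.5)
P=cloud(a);hsv=cv2.cvtColor(a['color'],cv2.COLOR_RGB2HSV)
m=((a['z_map']>0)&(hsv[...,0]>95)&(hsv[...,0]<125)&(hsv[...,1]>90)&(P[...,2]<.3)).astype(np.uint8)
k,l,st,c=cv2.connectedComponentsWithStats(m)
for i in range(1,k):
    if st[i,4]<150: continue
    q=P[l==i];zt=np.percentile(q[:,2],95);r=q[(q[:,2]>zt-.01)]
    print(c[i],st[i],zt,cv2.minEnclosingCircle(r[:,:2].astype(np.float32)),q[:,2].min())
E
```

```text
time: 11.8
position: [0.464, 0.2436, 0.0102]
eef_rot: [-0.493, 0.506, 0.493, 0.507]
force: [-0.0, 0.6, -1.5]
grip_width: 0.635
t 11.8 pos [0.464  0.2436 0.0102] w 0.635 q6 -0.81 F [-0.   0.6 -1.5] jawdir 178.46 fingers [ 0.001  0.001 -1.   ]
 shift/75mm [-0.029 -0.015 -0.303] turn units [-0.001  0.002 -0.001] or [-3.000e-03 -2.000e-03  3.999e+00]
[38.76883803 34.70475352] [   0    0   83   75 5680] 0.06169639820970828 ((0.5567806959152222, 0.13928042352199554), 0.01422168966382742) 0.010358682229319544
[258.87774834  29.32384106] [ 187    0  146   73 7550] 0.0629192694542406 ((0.4586426019668579, 0.1339065134525299), 0.026363598182797432) 0.009735324641185567
[ 48.18801464 247.62415371] [    0   193   114   124 10930] 0.06242350091682866 ((0.5781500935554504, 0.2389608919620514), 0.02810988388955593) 0.010760282037373975
[256.93615999 277.69527356] [  188   195   139   159 16651] 0.08556869300287799 ((0.46236154437065125, 0.24319137632846832), 0.028601311147212982) 0.033734663678948285
```

View pics/w4.png

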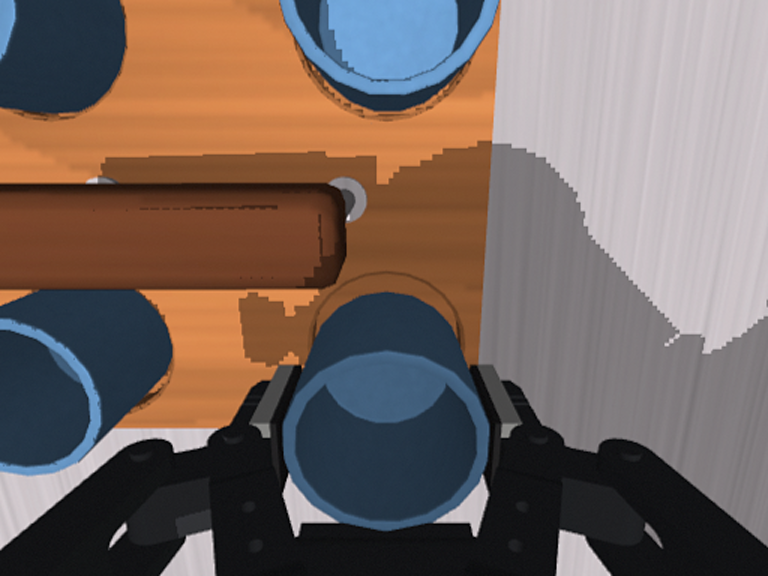

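Pot bottom is about 10 mm above the board. The recess arc has its top at (388,272), left (316,322) and right (462,328).

```bash
python3 - <<'E'
from h import *
from scipy.optimize import least_squares
d=load('wrist');K=d['camera_matrix'];T=d['cam_to_world']
def ray(u,v,z):
    r=T[:3,:3]@np.array([(u-K[0,2])/K[0,0],-(v-K[1,2])/K[1,1],-1]);o=T[:3,3];return (o+r*(z-o[2])/r[2])[:2]
for px in ([(388,272),(316,322),(462,328),(335,292),(440,292)],):
    pts=np.array([ray(u/1.5,v/1.5,.02) for u,v in px])
    s=least_squares(lambda c:np.hypot(*(pts-c).T)-.03,[.461,.241]);print(pts.round(4),s.x,s.fun.round(4))
save(d,'w4c.png',(195,170,325,240),6)
E
```

```text
[[0.4606 0.2119]
 [0.4892 0.2312]
 [0.4322 0.2353]
 [0.4811 0.2192]
 [0.4409 0.2203]] [0.46141177 0.24197174] [ 0.0001 -0.0002 -0.      0.0001 -0.0002]
```

View pics/w4c.png

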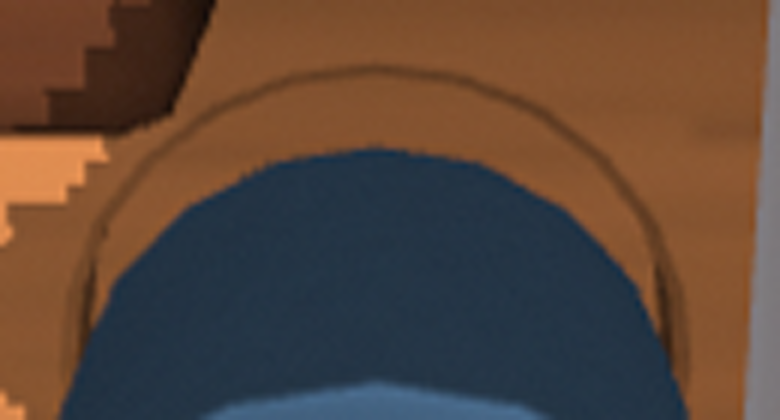

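The arc fits cleanly: recess (0.4614, 0.2420), pot (0.4624, 0.2432). I correct by about -1 mm in x and y and start in.

```bash
python3 -m jog '[[[-0.013,-0.016,0,0,0,0,-1],[0,0,0,0,0,0,-1],[0,0,-0.03,0,0,0,-1],[0,0,-0.03,0,0,0,-1],[0,0,-0.03,0,0,0,-1],[0,0,-0.03,0,0,0,-1],[0,0,-0.03,0,0,0,-1],[0,0,-0.03,0,0,0,-1],[0,0,-0.03,0,0,0,-1],[0,0,0,0,0,0,-1],[0,0,0,0,0,0,-1]]]'
```

```text
time: 12.95
position: [0.4625, 0.242, -0.0063]
eef_rot: [-0.493, 0.507, 0.493, 0.507]
force: [-0.4, 0.3, -1.7]
grip_width: 0.635
```

The bottom is below the board's top with no contact force, so the pot is in the recess. I continue in small steps.

```bash
python3 -m jog '[[[0,0,-0.03,0,0,0,-1],[0,0,-0.02,0,0,0,-1],[0,0,-0.02,0,0,0,-1],[0,0,0,0,0,0,-1],[0,0,0,0,0,0,-1]]]'
python3 -m jog '[[[0,0,-0.02,0,0,0,-1],[0,0,0,0,0,0,-1],[0,0,0,0,0,0,-1]]]'
```

```text
time: 13.45
position: [0.4625, 0.242, -0.0116]
eef_rot: [-0.493, 0.507, 0.493, 0.507]
force: [-0.1, 0.2, -1.6]
grip_width: 0.635
time: 13.75
position: [0.4626, 0.2421, -0.0127]
eef_rot: [-0.493, 0.506, 0.493, 0.507]
force: [-2.0, 0.2, 4.0]
grip_width: 0.634
```

Contact at the expected height (-0.0125). Push a bit more.

```bash
python3 -m jog '[[[0,0,-0.02,0,0,0,-1],[0,0,0,0,0,0,-1],[0,0,0,0,0,0,-1]]]'
python3 - <<'E'
from h import *
plan(.4618,.2425,-.0125,178.4)
a=cam('wrist')
P=cloud(a);hsv=cv2.cvtColor(a['color'],cv2.COLOR_RGB2HSV)
m=((a['z_map']>0)&(hsv[...,0]>95)&(hsv[...,0]<125)&(hsv[...,1]>90)&(P[...,2]<.3)).astype(np.uint8)
k,l,st,c=cv2.connectedComponentsWithStats(m)
for i in range(1,k):
    if st[i,4]<150: continue
    q=P[l==i];print(c[i],np.percentile(q[:,2],[95,99]))
E
```

```text
time: 14.05
position: [0.4626, 0.2421, -0.0127]
eef_rot: [-0.493, 0.506, 0.493, 0.507]
force: [-6.6, -1.1, 15.8]
grip_width: 0.635
t 14.05 pos [ 0.4626  0.2421 -0.0127] w 0.635 q6 -0.81 F [-6.6 -1.1 15.8] jawdir 178.48 fingers [ 0.001  0.    -1.   ]
 shift/75mm [-0.011  0.005  0.003] turn units [-0.     0.001 -0.002] or [-2.000e-03 -1.000e-03  3.998e+00]
[23.11044954 32.87377196] [0.0403052  0.04220174]
[255.65465102  28.79146002] [0.06292135 0.06353489]
[256.90491447 278.26887505] [0.06266847 0.06322788]
[ 37.32295621 273.98430777] [0.06239269 0.06302368]
```

Rim is at 62.7 mm, level with the seated pots (62.4–62.9), under about 16 N of push. I release and rise.

```bash
python3 -m jog '[[[0,0,0.02,0,0,0,-1],[0,0,0.01,0,0,0,-1],[0,0,0,0,0,0,0.7],[0,0,0,0,0,0,0.7],[0,0,0,0,0,0,0.7],[0,0,0,0,0,0,0.9],[0,0,0,0,0,0,0.9],[0,0,0,0,0,0,0.9],[0,0,0,0,0,0,0.9]]]'
python3 -m jog '[[[0,0,0.1,0,0,0,1],[0,0,0.2,0,0,0,1],[0,0,0.3,0,0,0,1],[0,0,0.4,0,0,0,1],[0,0,0.4,0,0,0,1],[0,0,0.4,0,0,0,1],[0,0,0.2,0,0,0,1],[0,0,0,0,0,0,1],[0,0,0,0,0,0,1],[0,0,0,0,0,0,1]]]'
python3 - <<'E'
from h import *
a=cam('wrist');save(a,'w5.png',None,1.5)
P=cloud(a);hsv=cv2.cvtColor(a['color'],cv2.COLOR_RGB2HSV)
m=((a['z_map']>0)&(hsv[...,0]>95)&(hsv[...,0]<125)&(hsv[...,1]>90)&(P[...,2]<.3)).astype(np.uint8)
k,l,st,c=cv2.connectedComponentsWithStats(m)
for i in range(1,k):
    if st[i,4]<150: continue
    q=P[l==i];r=q[(q[:,2]>np.percentile(q[:,2],95)-.01)];print(c[i],np.percentile(q[:,2],[95,99]),cv2.minEnclosingCircle(r[:,:2].astype(np.float32)))
g=(P[...,2]>.098)&(P[...,2]<.115)&(P[...,1]<.21)&(P[...,1]>.15)&(P[...,0]>.45)&(P[...,0]<.59)
r=cv2.minAreaRect(P[g][:,:2].astype(np.float32));print(r,np.percentile(P[g][:,2],95))
plan(*r[0],.06,88.4)
E
```

```text
time: 15.0
position: [0.4624, 0.242, -0.0123]
eef_rot: [-0.493, 0.507, 0.493, 0.507]
force: [-0.1, -0.2, 0.8]
grip_width: 0.95
time: 16.0
position: [0.4617, 0.2416, 0.1366]
eef_rot: [-0.493, 0.507, 0.493, 0.506]
force: [-0.6, -0.1, 0.8]
grip_width: 0.997
[254.83951942  45.49924909] [0.0628692  0.06353898] ((0.45864301919937134, 0.12732619047164917), 0.02788243256509304)
[106.67915889  48.65236561] [0.06272096 0.06348151] ((0.5757399797439575, 0.12461286038160324), 0.028161481022834778)
[255.88173913 188.47971014] [0.06285836 0.06361308] ((0.46104538440704346, 0.2412451058626175), 0.02757486328482628)
[125.73948375 188.03465583] [0.06267628 0.06343381] ((0.5789700746536255, 0.2389068454504013), 0.028182391077280045)
((0.5183599591255188, 0.18321098387241364), (0.019502466544508934, 0.0969395712018013), 88.32025909423828) 0.1063795783271535
t 16.05 pos [0.4618 0.2415 0.1365] w 1.003 q6 -0.81 F [-0.2  1.2 -0.6] jawdir 178.45 fingers [-0.002 -0.001 -1.   ]
 shift/75mm [ 0.754 -0.777 -1.02 ] turn units [-0.    -0.003 -2.001] or [ 0.003 -0.     1.999]
```

View pics/w5.png

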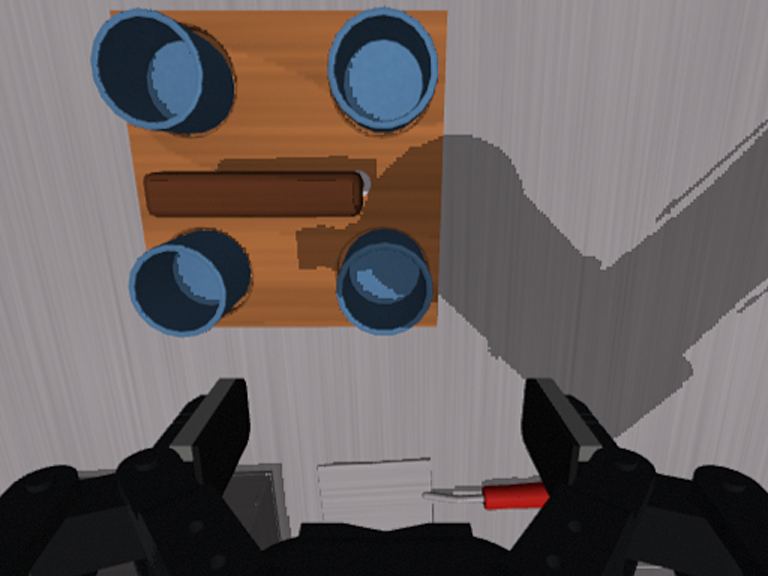

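All four pots are flush, rims at 62.7–62.9 mm. The handle is centred at (0.5183, 0.1833). I turn the wrist +90° above it.

```bash
python3 -m jog '[[[0.063,-0.065,0,0,0,0.167,1],[0.063,-0.065,0,0,0,0.167,1],[0.063,-0.065,0,0,0,0.167,1],[0.063,-0.065,0,0,0,0.167,1],[0.063,-0.065,0,0,0,0.167,1],[0.063,-0.065,0,0,0,0.167,1],[0.063,-0.065,0,0,0,0.167,1],[0.063,-0.065,0,0,0,0.167,1],[0.063,-0.065,0,0,0,0.167,1],[0.063,-0.065,0,0,0,0.167,1],[0.063,-0.065,0,0,0,0.167,1],[0.063,-0.065,0,0,0,0.167,1]]]'
python3 -m jog '[[[0,0,0,0,0,0,1],[0,0,0,0,0,0,1],[0,0,0,0,0,0,1],[0,0,0,0,0,0,1]]]'
python3 - <<'E'
from h import *
plan(.5183,.1833,.034,-91.6)
d=cam('wrist');P=cloud(d)
g=(P[...,2]>.098)&(P[...,2]<.115)&(P[...,1]<.21)&(P[...,1]>.15)&(P[...,0]>.45)&(P[...,0]<.59)
r=cv2.minAreaRect(P[g][:,:2].astype(np.float32));print(r)
E
```

```text
time: 17.25
position: [0.5188, 0.183, 0.1366]
eef_rot: [-0.706, 0.007, 0.708, 0.006]
force: [0.5, 0.1, -0.1]
grip_width: 0.999
time: 17.65
position: [0.5189, 0.1837, 0.1376]
eef_rot: [-0.707, 0.009, 0.707, 0.009]
force: [0.2, -0.0, -0.4]
grip_width: 0.998
t 17.65 pos [0.5189 0.1837 0.1376] w 0.998 q6 0.92 F [ 0.2 -0.  -0.4] jawdir -91.43 fingers [-0. -0. -1.]
 shift/75mm [-0.008 -0.006 -1.381] turn units [ 0.    -0.    -0.004] or [0.    0.    3.996]
((0.5188112854957581, 0.18341566622257233), (0.020033707842230797, 0.09752440452575684), 88.44937133789062)
```

```bash
python3 -m jog '[[[0,0,-0.2,0,0,-0.004,1],[0,0,-0.25,0,0,0,1],[0,0,-0.25,0,0,0,1],[0,0,-0.25,0,0,0,1],[0,0,-0.2,0,0,0,1],[0,0,-0.15,0,0,0,1],[0,0,-0.08,0,0,0,1],[0,0,0,0,0,0,1],[0,0,0,0,0,0,1]]]'
python3 -c "
from h import *
plan(.5187,.1834,.034,-91.6)"
```

```text
time: 18.6
position: [0.5196, 0.1837, 0.0348]
eef_rot: [0.707, -0.009, -0.707, -0.01]
force: [-0.2, 0.1, 0.3]
grip_width: 0.999
t 18.6 pos [0.5196 0.1837 0.0348] w 0.999 q6 0.92 F [-0.2  0.1  0.3] jawdir -91.54 fingers [ 0.001  0.    -1.   ]
 shift/75mm [-0.012 -0.004 -0.011] turn units [-0.     0.001 -0.001] or [-2.000e-03 -1.000e-03  3.999e+00]
```

```bash
python3 -m jog '[[[-0.012,-0.004,0,0,0,0,-1],[0,0,0,0,0,0,-1],[0,0,0,0,0,0,-1],[0,0,0,0,0,0,-1],[0,0,0,0,0,0,-1],[0,0,0,0,0,0,-1],[0,0,0,0,0,0,-1],[0,0,0,0,0,0,-1],[0,0,0,0,0,0,-1],[0,0,0,0,0,0,-1]]]' 80
python3 -m jog '[[[0,0,0.02,0,0,0,-1],[0,0,0.04,0,0,0,-1],[0,0,0.06,0,0,0,-1],[0,0,0.06,0,0,0,-1],[0,0,0.04,0,0,0,-1],[0,0,0.02,0,0,0,-1],[0,0,0,0,0,0,-1],[0,0,0,0,0,0,-1]]]'
python3 - <<'E'
from h import *
plan(.5187,.1834,.134,-91.6)
for n in('wrist','side'):
    a=cam(n)
    P=cloud(a);hsv=cv2.cvtColor(a['color'],cv2.COLOR_RGB2HSV)
    m=((a['z_map']>0)&(hsv[...,0]>95)&(hsv[...,0]<125)&(hsv[...,1]>90)&(P[...,2]<.3)).astype(np.uint8)
    k,l,st,c=cv2.connectedComponentsWithStats(m)
    for i in range(1,k):
        if st[i,4]<100: continue
        q=P[l==i];r=q[(q[:,2]>np.percentile(q[:,2],95)-.01)];print(c[i],np.percentile(q[:,2],[95,99]),q.mean(0))
E
```

```text
time: 19.6
position: [0.5185, 0.1835, 0.0345]
eef_rot: [0.707, -0.009, -0.707, -0.01]
force: [-1.4, 2.1, 4.4]
grip_width: 0.225
time: 20.4
position: [0.5181, 0.1832, 0.052]
eef_rot: [-0.707, 0.01, 0.707, 0.01]
force: [-0.1, -0.0, -7.9]
grip_width: 0.22
t 20.4 pos [0.5181 0.1832 0.052 ] w 0.22 q6 0.92 F [-0.1 -0.  -7.9] jawdir -91.55 fingers [-0. -0. -1.]
 shift/75mm [0.009 0.003 1.093] turn units [ 0.    -0.    -0.001] or [1.000e-03 0.000e+00 3.999e+00]
[143.69659852 127.55683821] [0.08018169 0.08079869] [0.57882098 0.24408941 0.05460086]
[369.37085507 127.41197277] [0.08021535 0.08084656] [0.57545426 0.11873906 0.05476055]
[172.39933259 273.22024472] [0.07194694 0.11883498] [0.48659241 0.2384532  0.0540598 ]
[342.68622315 273.32634887] [0.07238919 0.07636211] [0.48354557 0.12822061 0.05417375]
[131.62420382 343.1910828 ] [0.14574698 0.15965858] [0.45552602 0.25932924 0.08097389]
[381.92727273 343.23030303] [0.1579621  0.16037966] [0.45357756 0.11119051 0.08342133]
[198.93069307 171.95049505] [0.07977158 0.08347893] [0.46009565 0.23466193 0.06158282]
[244.76388889 178.36111111] [0.07957629 0.08184011] [0.574994   0.11776422 0.06132284]
[213.66945607 190.0209205 ] [0.07914026 0.0824458 ] [0.45755102 0.12151504 0.06203749]
```

The caddy is up 17 mm, the wrist carries 7.9 N (about 0.8 kg), and the rims are level. I lift the rest gently.

```bash
python3 -m jog '[[[0,0,0.04,0,0,0,-1],[0,0,0.08,0,0,0,-1],[0,0,0.12,0,0,0,-1],[0,0,0.14,0,0,0,-1],[0,0,0.15,0,0,0,-1],[0,0,0.15,0,0,0,-1],[0,0,0.15,0,0,0,-1],[0,0,0.12,0,0,0,-1],[0,0,0.09,0,0,0,-1],[0,0,0.05,0,0,0,-1],[0,0,0.02,0,0,0,-1],[0,0,0,0,0,0,-1]]]'
python3 -m jog '[[[0,0,0,0,0,0,-1],[0,0,0,0,0,0,-1],[0,0,0,0,0,0,-1],[0,0,0,0,0,0,-1],[0,0,0,0,0,0,-1],[0,0,0,0,0,0,-1],[0,0,0,0,0,0,-1],[0,0,0,0,0,0,-1]]]'
python3 - <<'E'
from h import *
plan(.5187,.1834,.134,-91.6)
for n in('wrist','side'):
    a=cam(n)
    P=cloud(a);hsv=cv2.cvtColor(a['color'],cv2.COLOR_RGB2HSV)
    m=((a['z_map']>0)&(hsv[...,0]>95)&(hsv[...,0]<125)&(hsv[...,1]>90)&(P[...,2]<.3)).astype(np.uint8)
    k,l,st,c=cv2.connectedComponentsWithStats(m)
    for i in range(1,k):
        if st[i,4]<100: continue
        q=P[l==i];print(c[i].round(),np.percentile(q[:,2],[95,99]).round(4),q.mean(0).round(3))
    if n=='side': save(a,'s3.png',None,1.5)
E
```

```text
time: 21.7
position: [0.5181, 0.1832, 0.1353]
eef_rot: [-0.707, 0.01, 0.707, 0.01]
force: [0.4, -0.7, -6.7]
grip_width: 0.218
time: 22.5
position: [0.5182, 0.1832, 0.1354]
eef_rot: [-0.707, 0.01, 0.707, 0.01]
force: [0.4, 0.5, -8.1]
grip_width: 0.222
t 22.5 pos [0.5182 0.1832 0.1354] w 0.222 q6 0.92 F [ 0.4  0.5 -8.1] jawdir -91.54 fingers [-0. -0. -1.]
 shift/75mm [ 0.006  0.002 -0.019] turn units [ 0.    -0.    -0.001] or [0.    0.    3.999]
[144. 128.] [0.1636 0.1642] [0.579 0.244 0.138]
[369. 127.] [0.1636 0.1642] [0.576 0.119 0.138]
[172. 273.] [0.1552 0.1981] [0.487 0.238 0.137]
[343. 273.] [0.1558 0.1602] [0.484 0.128 0.138]
[132. 343.] [0.2292 0.2427] [0.456 0.259 0.165]
[382. 343.] [0.2413 0.244 ] [0.454 0.111 0.167]
[197. 152.] [0.1634 0.1654] [0.461 0.235 0.146]
[244. 159.] [0.1641 0.1665] [0.574 0.117 0.146]
[212. 170.] [0.1618 0.1646] [0.458 0.121 0.146]
```

View pics/s3.png

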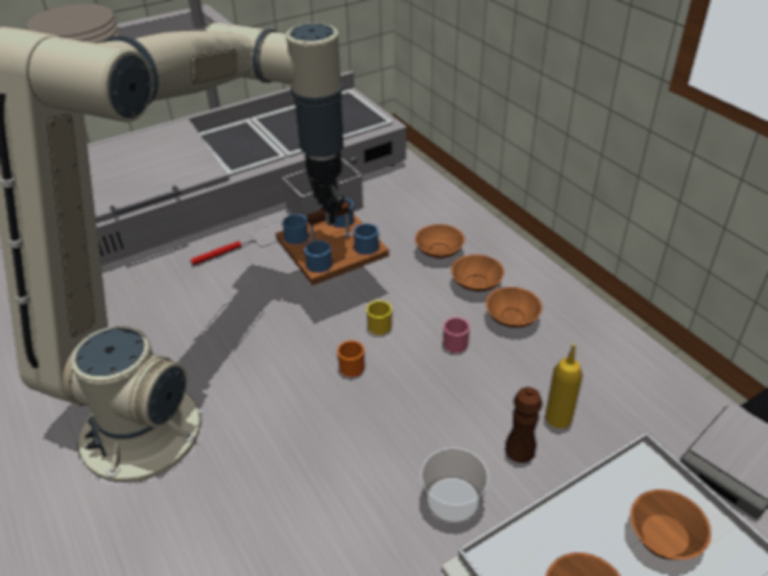

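The caddy (330,250) hangs level with four pots, about 101 mm up (rims 62.8 → 163.6 mm). All the bystanders are where they were.

```bash
python3 -c "
from cell import job_done; print(job_done())"
```

```text
the job is handed in; nothing more can be done
None
```

The lone blue pot is seated in the caddy's empty recess. The caddy, with all four pots, is held by its handle about 101 mm above the counter. I handed the job in at about 22.6 s of the 64 s allowed.

**Pot:** I pressed it down with about 16 N. After release its rim stood at 62.9 mm, against 62.7–62.9 mm for the other three.

**Caddy:** The grip was set to 80 N.
- **Height and load:** after the lift the wrist reads about 8 N, or roughly 0.8 kg.
- **Level:** in the wrist camera the two pot rims it sees whole both read 163.6 mm. In the side view the three rims it sees read 162–164 mm, within the measurement noise.

**Bystanders:** by eye, everything else in the last side picture is where it was at the start.

**Disagreement with the description:** the fingertips end about 40 mm short of the stated TCP. Because of that, my first grasp closed empty above the pot without touching it. I measured the offset with the wrist and side cameras, and allowed for it from then on.

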